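# Unlatch the child-locked weekly pill organizer

### The arm

A 7-joint arm with a two-finger parallel gripper is mounted at the origin on the work surface. World frame = base frame: x ahead of the robot, y to its left, z up, the work surface at z = 0. Lengths are in mm, angles in rad, forces in N, time in s.
With the tool pointing down it reaches from about 400 to 850 mm from the base axis. Payload 6.9 kg.
Tool frame: the origin (TCP) lies midway between the tips of the shut fingers; the grasp point (between the pads) lies 19 mm behind it (ctrl.grasp_offset is the z of the grasp point in the tool frame, in mm); z points along the fingers, y is the line along which they close (so a half turn about z gives the same grasp; the last joint's range is limited). The gripper opens to 85 mm and grips with 20 to 120 N. Pads are 22 mm wide; open, the fingers measure 114 mm over their backs; the gripper's body (76 mm by 85 mm) begins 54 mm behind the grasp point. The pads swing forward as they close: fully open they stand 13 mm farther back than shut.
Start: joints at [-1.083, 0.507, -0.238, 1.5, 0.126, 1.149, -0.155], TCP at [233.467, 579.745, 231.275] pointing down, gripper open.
Joint ranges: [-3.08, 3.08], [-0.24, 2.05], [-1.43, 1.35], [0, 2.5], [-1.52, 4.66], [0.17, 1.96], [-2.89, 2.89]. Speed limits (rad/s): [2.39, 2.39, 3.14, 3.14, 3.14, 3.14, 3.14].

### API

Orientations are given as a unit quaternion [x, y, z, w].
In Python, from bench import get_state, get_image, camera_model, ctrl gives the robot as it stands.
- The arm moves only by the tool apply_moves, never from a script. Its argument "moves" is a list of rows, each an object of numbers: "fingers": the opening, from -1 (shut) to 1 (fully open), so that 0 is half open; "tx", "ty", "tz": the shift along the tool's x, y, z in m; "spin": the turn about the tool's z in degrees. A call has 1 to 5 rows; each row is the pose to reach, as a shift and turn from the pose commanded when the call began, along the tool's axes at that moment; what a row does not reach only later rows make up. A row lasts 1/12 s, in which the tool goes at most 41.7 mm and 7.16 degrees, less where a joint would pass 70% of its speed; a pose out of reach is approached as far as the arm can. A call with a gripper value outside its range is refused whole. The fingers move at their own pace and stop on an object; the grip force is fixed at half the most. Time passes only in rows, so rows that repeat a pose let the fingers close. It gives the time, the measured TCP pose, the force, the opening and the grip force at its end, in the units of the state.
- get_state(): the state, without advancing time (a new reading comes with each control period).
- get_image(name): name is "scene" or "top"; returns (picture, depth): 480x640x3 uint8, red, green, blue; 480x640 float32, mm along the optical axis (not along the pixel's ray), 0 where there is no reading.
- camera_model(name): a dict with "fx", "fy", "cx", "cy" (pixels), "extrinsics" (4x4, takes a point from camera to world coordinates). Camera axes: x right, y down, z forward; pixel columns grow to the right and rows downward; lengths in mm; the calibration is good to about 2 mm. A picture is of the moment at which its call begins. camera_model takes no time and is no camera call.
- ctrl.hand_in(): hands the job in; it is judged then, once.
The state is a dict: "time_s": time; "joint_positions": joint angles; "qvel": joint speeds; "joint_efforts": joint torques, N m; "ee_pos": TCP position; "tool_rot": TCP orientation; "force": force on the tool from outside, world axes, zero at the start; "wrist_torque": the same for the moment, N m; "finger_gap": finger opening in mm; "gripper_force": force on a finger pad.
Only numpy, scipy, OpenCV 4.12 (cv2) and the standard library are available. Lean on these libraries where they do the work, as an engineer would, in place of code of your own. Each camera call takes 0.05 s, during which the arm holds its last target. There are 200 camera calls.

### The job

Unlatch the long seven-lid pill organizer on the counter: slide its child-lock tab all the way aside, then push the round release button that it covered fully in, where it stays. Leave the child lock of the short four-lid organizer as it is.

Things in the scene. Friction and masses are not known exactly. Their poses are not given: they have to be found in the camera images.
- week_organizer: Long orange pill organizer, fixed to the counter, 84 (x) by 193 (y) by 24 mm high; origin: centre of its underside. A row of seven snap lids (tops 27 mm above the counter) runs along y on its +x side; on its -x side is a flat deck 24 mm above the counter with the lock. It is turned at most 25 degrees from having its lids away from the robot.
- week_tab (a joint): White lock tab's slide along the organizer's +y, m: 0 covers the button (starts 0 to 0.006), 0.050 (stop) is fully aside. 2 N moves it; it stays where left. A cover 40 (x) by 38 (y) mm, top face 42 mm above the counter; on it an upright fin to push or pinch, 30 (x) by 10 (y) mm, up to 64 mm above the counter, centred at x -20 mm, y -40 mm + this value in the organizer's frame.
- week_button (a joint): White round release button, 26 mm across, centred at x -20, y -40 mm in the long organizer's frame, pressed straight down, m: 0 out (top 36 mm above the counter), 0.007 (hard stop) fully in (top 29 mm). About 4 N moves it; no spring, it stays where left. The tab covers it until slid aside.
- short_tab (a joint): Lock tab of the other, short orange organizer (four lids, 112 mm long, otherwise alike), m: 0 closed to 0.050 open; starts at 0 to 0.006 and is to be left alone. The two stand 0.3 to 0.5 m apart, one left and one right of the robot's centre line; either may be on either side.

How it is judged:
By the outcome, as a careful person would: the job done as asked, in the order asked, and still so for the second after the job is handed in, with the robot touching nothing.
It also fails if it takes over 38 s, if anything falls off the work surface, if the arm or the gripper's body presses on something with over 40 N, if the wrist force passes 120 N, or if a joint passes its speed limit or range.

## Working session

There is one attempt and no reset: what is moved stays moved. The work goes in short steps, Python scripts to look and compute and a tool call to move; the robot and the scene stay as the last step left them, time stands still between calls to the robot, and variables do not carry over. Pictures are saved under pics/ and viewed, at most 10 in all, crops included, and the job is handed in when it is done.

Besides the shell and the picture viewer there is one more tool, called after "Emit:" as name([rows], argument=value, ...), one row to a line, values as JSON. apply_moves: Moves the arm, as the interface text tells. Its arguments: {"type":"object","properties":{"moves":{"type":"array","items":{"type":"object","properties":{"fingers":{"type":"number"},"tx":{"type":"number"},"ty":{"type":"number"},"tz":{"type":"number"},"spin":{"type":"number"}}}}},"required":["moves"]}

```bash
mkdir -p pics; python3 - <<'E'
from bench import *
import cv2,numpy as np
s=get_state();print(s)
for n in("top","scene"):
    p,d=get_image(n);cv2.imwrite(f"pics/{n}0.png",p[:,:,::-1]);np.save(f"{n}0.npy",d);print(camera_model(n))
E
```

```text
{'time_s': 0.0, 'joint_positions': array([-1.08249396,  0.50836662, -0.23751734,  1.50110224,  0.12570422,
        1.14886978, -0.1547946 ]), 'qvel': array([-0.00050464,  0.00074073,  0.00125357,  0.0013236 ,  0.0007601 ,
       -0.00026594, -0.00065357]), 'joint_efforts': array([-3.22938276e-04, -6.20594859e+01, -2.18695097e+00, -2.49649841e+01,
        1.25882583e-02,  1.22248853e-02,  7.75995716e-06]), 'ee_pos': array([233.34841907, 579.29062554, 230.42207198]), 'tool_rot': array([ 1.90227525e-01,  9.81739638e-01, -8.65112253e-04, -1.52198820e-04]), 'force': array([-0.32047828,  0.13608494,  0.4566482 ]), 'wrist_torque': array([0.02425148, 0.01434877, 0.02782992]), 'gripper_force': 0.0, 'finger_gap': 85.11801116125152}
{'fx': 526.9811219842135, 'fy': 526.9811219842135, 'cx': 326.1105520528368, 'cy': 242.69406377129377, 'extrinsics': array([[ 1.48521005e-02, -9.96432886e-01,  8.30717700e-02,
         4.66277803e+02],
       [-9.99511700e-01, -1.70794200e-02, -2.61658990e-02,
        -2.01523839e+01],
       [ 2.74913799e-02, -8.26425876e-02, -9.96199993e-01,
         8.74879624e+02],
       [ 0.00000000e+00,  0.00000000e+00,  0.00000000e+00,
         1.00000000e+00]])}
{'fx': 579.5127524144066, 'fy': 579.5127524144066, 'cx': 328.68050245559897, 'cy': 235.40522643396338, 'extrinsics': array([[-7.48994301e-01,  3.45751491e-01, -5.65210972e-01,
         9.63549326e+02],
       [ 6.62354766e-01,  4.12780413e-01, -6.25218757e-01,
         4.65220529e+02],
       [ 1.71377014e-02, -8.42655468e-01, -5.38180325e-01,
         4.97469925e+02],
       [ 0.00000000e+00,  0.00000000e+00,  0.00000000e+00,
         1.00000000e+00]])}
```

View pics/top0.png

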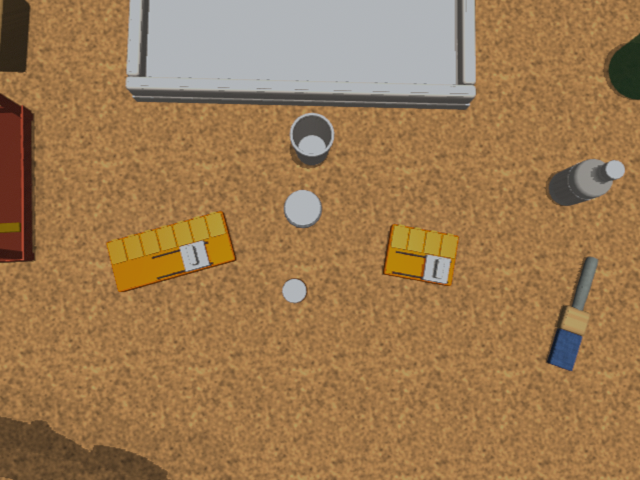

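The seven-lid organizer is at left (about 108–235, 212–290), its tab near (195,256). The four-lid one is at right (385–458, 225–285). I'll zoom in on the left one.

```bash
python3 - <<'E'
import cv2,numpy as np
p=cv2.imread("pics/top0.png")[200:300,100:250]
cv2.imwrite("pics/crop0.png",cv2.resize(p,None,fx=5,fy=5,interpolation=cv2.INTER_CUBIC))
E
```

```text
(no output)
```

View pics/crop0.png

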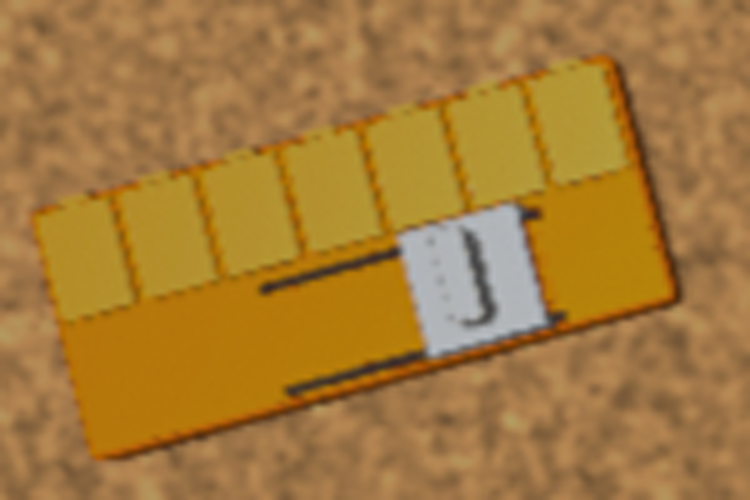

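View pics/scene0.png

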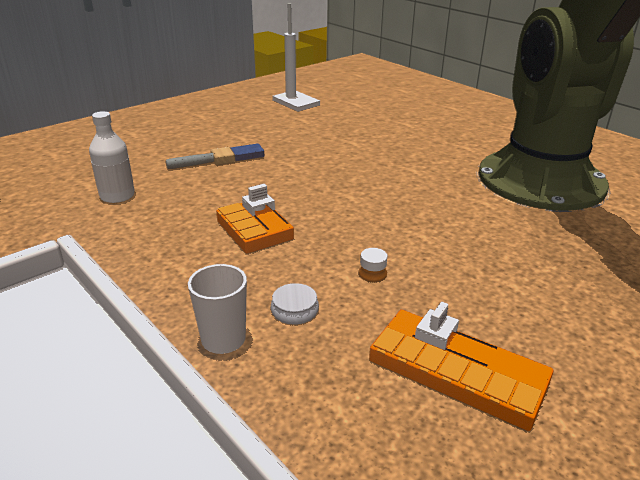

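Crop: the top outline corners are (33,210), (615,58), (678,298), (105,458). The tab cover corners are (398,238), (520,204), (548,325), (428,357).

```bash
cat > h.py <<'E'
import numpy as np
from bench import *
def w(n,uv,z):
    c=camera_model(n);E=c["extrinsics"]
    r=E[:3,:3]@[(uv[0]-c["cx"])/c["fx"],(uv[1]-c["cy"])/c["fy"],1]
    return E[:3,3]+r*(z-E[2,3])/r[2]
E
python3 - <<'E'
from h import *
from scipy.spatial.transform import Rotation as R
f=lambda u,v:((u+.5)/5+100-.5,(v+.5)/5+200-.5)
A=np.array([w("top",f(*q),24)[:2] for q in [(33,210),(615,58),(678,298),(105,458)]])
# frame: TL=(+42,+96.5) TR=(+42,-96.5) BR=(-42,-96.5) BL=(-42,96.5)
L=np.array([(42,96.5),(42,-96.5),(-42,-96.5),(-42,96.5)])
c=A.mean(0);z=((A-c)@[1,1j]);l=L@[1,1j];t=np.angle((z*l.conj()).sum());print("c",c,"yaw",np.degrees(t), "scale",abs((z*l.conj()).sum())/(abs(l)**2).sum())
print("resid",np.abs(z-l*np.exp(1j*t)))
T=np.array([w("top",f(*q),42)[:2] for q in [(398,238),(520,204),(548,325),(428,357)]])
print("tab in org", ((T.mean(0)-c)@[1,1j])*np.exp(-1j*t))
for y in(-40,10):
  p=(-20+1j*y)*np.exp(1j*t);print(y,c+[p.real,p.imag])
M=R.from_quat(get_state()["tool_rot"]).as_matrix();print(M.round(3));print(np.degrees(np.arctan2(M[1],M[0])))
D=np.load("top0.npy");print(D[225:285:6,150:230:8].round())
E
```

```text
c [520.18604262 205.73278014] yaw 16.485648719319276 scale 0.9815924991002422
resid [0.19360329 2.45579169 2.26511546 3.28982551]
tab in org (-19.861494241845747-36.643236784555555j)
-40 [512.35923268 161.7016429 ]
10 [498.17047401 209.64618511]
[[-0.928  0.373 -0.001]
 [ 0.373  0.928 -0.001]
 [-0.    -0.002 -1.   ]]
[ 158.06932995   68.06932607 -110.37431625]
[[873. 871. 848. 846. 847. 851. 848. 847. 848. 849.]
 [844. 845. 845. 851. 850. 845. 845. 847. 845. 850.]
 [841. 844. 846. 847. 845. 847. 848. 849. 849. 850.]
 [841. 843. 847. 847. 844. 848. 831. 849. 849. 850.]
 [844. 844. 841. 845. 828. 807. 831. 848. 848. 848.]
 [845. 846. 847. 845. 827. 806. 830. 826. 845. 849.]
 [840. 842. 844. 847. 845. 805. 814. 828. 849. 845.]
 [843. 844. 845. 844. 845. 825. 825. 847. 871. 868.]
 [843. 842. 842. 844. 843. 862. 868. 868. 869. 870.]
 [841. 844. 849. 869. 867. 867. 868. 869. 869. 870.]]
```

```bash
cat >> h.py <<'E'
from scipy.spatial.transform import Rotation as R
C=np.array([520.2,205.7]);Y=np.radians(16.5)
def to(x,y,z):
    s=get_state();M=R.from_quat(s["tool_rot"]).as_matrix();p=s["ee_pos"]
    c,k=np.cos(Y),np.sin(Y);t=np.array([C[0]+c*x-k*y,C[1]+k*x+c*y,z])
    d=p[:2]-C
    print("t",s["time_s"],"shift mm",(M.T@(t-p)).round(1),"spin",round(np.degrees(np.arctan2(M[1,1],M[0,1]))-106.5,1),"org xy",(c*d[0]+k*d[1]).round(1),(c*d[1]-k*d[0]).round(1),"z",p[2].round(1),"F",s["force"].round(1),"gap",round(s["finger_gap"],1))
E
python3 -c "
from h import *;to(-20,-72,120)"
```

```text
t 0.1 shift mm [-434.7 -308.1  111. ] spin -38.4 org xy -168.9 439.7 z 230.5 F [-0.6 -0.2 -0.8] gap 85.6
```

Emit:
apply_moves([
  {"tx":-0.16,"ty":-0.115,"tz":0.03,"fingers":-1},
  {"tx":-0.16,"ty":-0.115,"tz":0.03,"fingers":-1},
  {"tx":-0.16,"ty":-0.115,"tz":0.03,"fingers":-1},
  {"tx":-0.16,"ty":-0.115,"tz":0.03,"fingers":-1},
  {"tx":-0.16,"ty":-0.115,"tz":0.03,"fingers":-1},
])

```text
schema error: expected keys fingers, tx, ty, tz, spin
```

Emit:
apply_moves([
  {"tx":-0.16,"ty":-0.115,"tz":0.03,"fingers":-1},
  {"tx":-0.16,"ty":-0.115,"tz":0.03,"fingers":-1},
  {"tx":-0.16,"ty":-0.115,"tz":0.03,"fingers":-1},
  {"tx":-0.16,"ty":-0.115,"tz":0.03,"fingers":-1},
  {"tx":-0.16,"ty":-0.115,"tz":0.03,"fingers":-1},
])

```text
schema error: expected keys fingers, tx, ty, tz, spin
```

Emit:
apply_moves([
  {"tx":-0.115,"ty":-0.078,"tz":0.03,"spin":-36,"fingers":-1},
  {"tx":-0.115,"ty":-0.078,"tz":0.03,"spin":-36,"fingers":-1},
  {"tx":-0.115,"ty":-0.078,"tz":0.03,"spin":-36,"fingers":-1},
  {"tx":-0.115,"ty":-0.078,"tz":0.03,"spin":-36,"fingers":-1},
  {"tx":-0.115,"ty":-0.078,"tz":0.03,"spin":-36,"fingers":-1},
])

```text
time_s: 0.52
ee_pos: [314.7, 458.9, 199.8]
tool_rot: [-0.12, 0.993, -0.003, 0.0]
force: [-0.1, -0.7, -1.2]
finger_gap: 25.2
gripper_force: 0.0
```

```bash
python3 -c "
from h import *;to(-20,-72,120)"
```

```text
t 0.5167 shift mm [-122.4 -367.3   81.7] spin -2.7 org xy -125.1 301.1 z 199.8 F [-0.1 -0.7 -1.2] gap 25.2
```

Emit:
apply_moves([
  {"tx":-0.058,"ty":-0.185,"tz":0.03,"spin":-2.5,"fingers":-1},
  {"tx":-0.058,"ty":-0.185,"tz":0.03,"spin":-2.5,"fingers":-1},
  {"tx":-0.058,"ty":-0.185,"tz":0.03,"spin":-2.5,"fingers":-1},
  {"tx":-0.058,"ty":-0.185,"tz":0.03,"spin":-2.5,"fingers":-1},
  {"tx":-0.058,"ty":-0.185,"tz":0.03,"spin":-2.5,"fingers":-1},
])

```text
time_s: 0.93
ee_pos: [413.2, 294.6, 170.4]
tool_rot: [-0.141, 0.99, -0.001, -0.0]
force: [1.2, 0.2, -0.7]
finger_gap: 0.3
gripper_force: 0.0
```

Emit:
apply_moves([
  {"tx":-0.058,"ty":-0.18,"tz":0.05,"spin":0,"fingers":-1},
  {"tx":-0.058,"ty":-0.18,"tz":0.05,"spin":0,"fingers":-1},
  {"tx":-0.058,"ty":-0.18,"tz":0.05,"spin":0,"fingers":-1},
  {"tx":-0.058,"ty":-0.18,"tz":0.05,"spin":0,"fingers":-1},
  {"tx":-0.058,"ty":-0.18,"tz":0.05,"spin":0,"fingers":-1},
])

```text
time_s: 1.35
ee_pos: [519.4, 138.0, 120.0]
tool_rot: [-0.141, 0.99, -0.001, -0.001]
force: [1.0, 0.2, -0.2]
finger_gap: -0.5
gripper_force: 0.0
```

```bash
python3 -c "
from h import *;to(-20,-72,50)"
```

```text
t 1.35 shift mm [-0.1 -7.2 70. ] spin -0.3 org xy -20.0 -64.6 z 120.0 F [ 1.   0.2 -0.2] gap -0.5
```

Emit:
apply_moves([
  {"tx":0,"ty":-0.01,"tz":0.02,"spin":0,"fingers":-1},
  {"tx":0,"ty":-0.01,"tz":0.05,"spin":0,"fingers":-1},
  {"tx":0,"ty":-0.01,"tz":0.069,"spin":0,"fingers":-1},
  {"tx":0,"ty":-0.01,"tz":0.069,"spin":0,"fingers":-1},
  {"tx":0,"ty":-0.01,"tz":0.069,"spin":0,"fingers":-1},
])

```text
time_s: 1.77
ee_pos: [520.1, 132.7, 51.6]
tool_rot: [-0.143, 0.99, -0.0, -0.001]
force: [-0.3, 0.2, 0.8]
finger_gap: 0.3
gripper_force: 0.0
```

```bash
python3 - <<'E'
from h import *;import cv2
to(-20,-20,50)
p,d=get_image("scene");cv2.imwrite("pics/s1.png",cv2.resize(p[230:430,340:580,::-1],None,fx=3,fy=3,interpolation=cv2.INTER_CUBIC))
E
```

```text
t 1.7667 shift mm [-0.8 50.   1.6] spin -0.1 org xy -20.8 -70.0 z 51.6 F [-0.3  0.2  0.8] gap 0.3
```

View pics/s1.png

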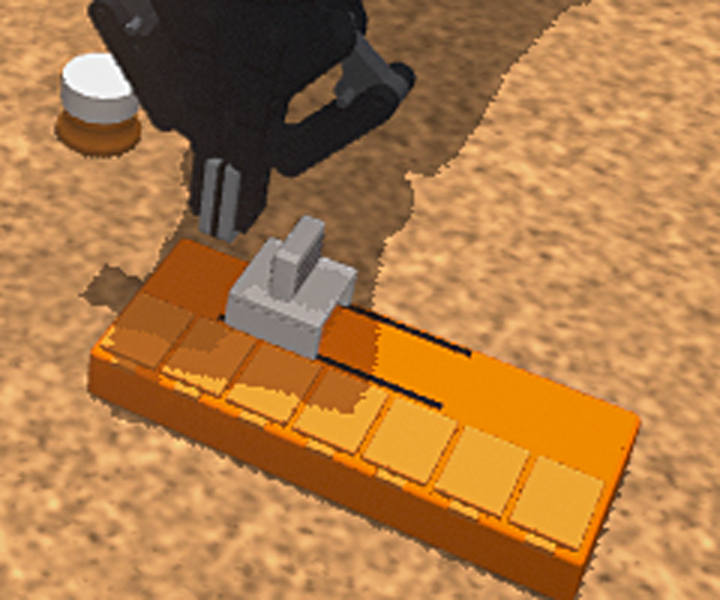

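Crop: the shut fingertips at (225,215) sit beside the fin (300,255) on its -y side, above cover height. Now the push.

Emit:
apply_moves([
  {"tx":0,"ty":0.012,"tz":0,"spin":0,"fingers":-1},
  {"tx":0,"ty":0.024,"tz":0,"spin":0,"fingers":-1},
  {"tx":0,"ty":0.036,"tz":0,"spin":0,"fingers":-1},
  {"tx":0,"ty":0.048,"tz":0,"spin":0,"fingers":-1},
  {"tx":0,"ty":0.048,"tz":0,"spin":0,"fingers":-1},
])

```text
time_s: 2.23
ee_pos: [506.7, 183.3, 53.2]
tool_rot: [-0.145, 0.989, 0.001, 0.001]
force: [0.5, 0.2, -0.1]
finger_gap: -0.3
gripper_force: 0.0
```

```bash
python3 - <<'E'
from h import *;import cv2
to(-20,-10,50)
p,d=get_image("scene");cv2.imwrite("pics/s2.png",cv2.resize(p[230:430,340:580,::-1],None,fx=3,fy=3,interpolation=cv2.INTER_CUBIC))
E
```

```text
t 2.2333 shift mm [0.6 7.7 3.2] spin 0.1 org xy -19.4 -17.7 z 53.2 F [ 0.5  0.2 -0.1] gap -0.3
```

View pics/s2.png

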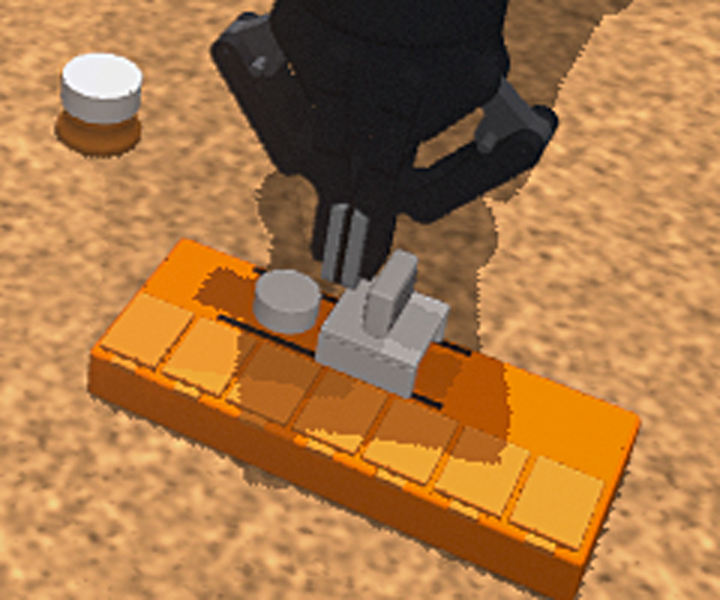

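The tab is about 3/4 aside and the button is exposed at (287,298). I'll push on to the stop in small steps, watching the force.

Emit:
apply_moves([
  {"tx":0,"ty":0.004,"tz":0,"spin":0,"fingers":-1},
  {"tx":0,"ty":0.007,"tz":0,"spin":0,"fingers":-1},
  {"tx":0,"ty":0.01,"tz":0,"spin":0,"fingers":-1},
  {"tx":0,"ty":0.01,"tz":0,"spin":0,"fingers":-1},
])

```text
time_s: 2.62
ee_pos: [504.3, 188.6, 52.3]
tool_rot: [-0.142, 0.99, -0.0, -0.0]
force: [-0.0, -1.2, 0.1]
finger_gap: 0.0
gripper_force: 0.4
```

Emit:
apply_moves([
  {"tx":0,"ty":0.001,"tz":0,"spin":0,"fingers":-1},
  {"tx":0,"ty":0.003,"tz":0,"spin":0,"fingers":-1},
  {"tx":0,"ty":0.003,"tz":0,"spin":0,"fingers":-1},
])

```text
time_s: 2.87
ee_pos: [503.6, 191.3, 52.2]
tool_rot: [-0.142, 0.99, -0.0, -0.0]
force: [0.0, -2.3, 1.0]
finger_gap: 0.2
gripper_force: 0.9
```

Emit:
apply_moves([
  {"tx":0,"ty":0.002,"tz":0,"spin":0,"fingers":-1},
  {"tx":0,"ty":0.004,"tz":0,"spin":0,"fingers":-1},
  {"tx":0,"ty":0.004,"tz":0,"spin":0,"fingers":-1},
])

```text
time_s: 3.12
ee_pos: [502.9, 193.4, 52.2]
tool_rot: [-0.142, 0.99, -0.001, -0.0]
force: [2.2, -6.7, 1.7]
finger_gap: -0.1
gripper_force: 3.1
```

```bash
python3 - <<'E'
from h import *;import cv2
to(-20,-5,52)
p,d=get_image("scene");cv2.imwrite("pics/s3.png",cv2.resize(p[230:430,340:580,::-1],None,fx=3,fy=3,interpolation=cv2.INTER_CUBIC))
E
```

```text
t 3.1167 shift mm [-0.   1.9  0.2] spin -0.2 org xy -20.1 -6.9 z 52.2 F [ 2.2 -6.7  1.7] gap -0.1
```

View pics/s3.png

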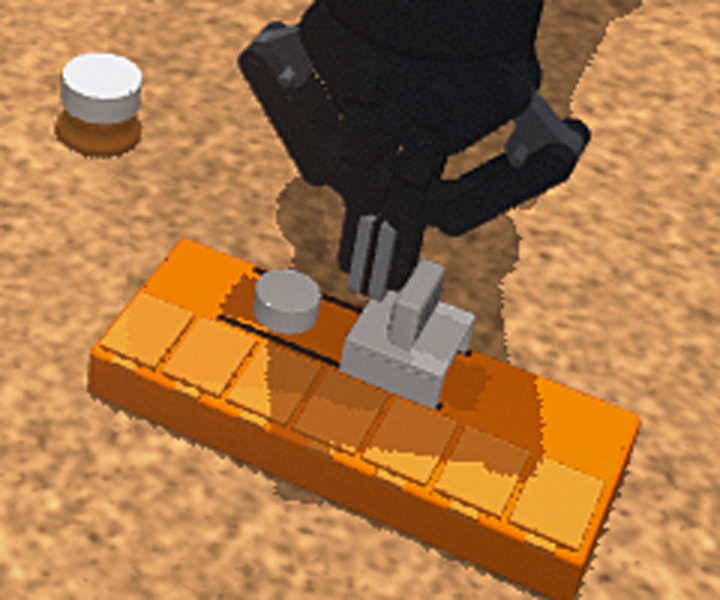

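The cover now reaches the end of the slots at (440,407), and the force has risen to 7 N, so it is probably at the stop. One more nudge to confirm, then retreat and lift.

Emit:
apply_moves([
  {"tx":0,"ty":0.003,"tz":0,"spin":0,"fingers":-1},
  {"tx":0,"ty":0.003,"tz":0,"spin":0,"fingers":-1},
  {"tx":0,"ty":0.003,"tz":0,"spin":0,"fingers":-1},
])

```text
time_s: 3.42
ee_pos: [502.7, 193.8, 52.2]
tool_rot: [-0.141, 0.99, -0.003, -0.0]
force: [4.3, -12.7, 2.7]
finger_gap: -0.1
gripper_force: 6.4
```

```bash
python3 -c "
from h import *;to(-20,-42,52)"
```

```text
t 3.4167 shift mm [ -0.3 -35.6   0.4] spin -0.3 org xy -20.1 -6.4 z 52.2 F [  4.3 -12.7   2.7] gap -0.1
```

It is firmly at the stop: 13 N with no further travel. Next, back over the button.

Emit:
apply_moves([
  {"tx":0,"ty":-0.012,"tz":0,"spin":0,"fingers":-1},
  {"tx":0,"ty":-0.037,"tz":0,"spin":0,"fingers":-1},
  {"tx":0,"ty":-0.037,"tz":0,"spin":0,"fingers":-1},
  {"tx":0,"ty":-0.037,"tz":0,"spin":0,"fingers":-1},
  {"tx":0,"ty":-0.037,"tz":0,"spin":0,"fingers":-1},
])

```text
time_s: 3.83
ee_pos: [512.1, 163.3, 52.3]
tool_rot: [-0.142, 0.99, 0.001, 0.0]
force: [0.2, 0.7, 0.7]
finger_gap: -0.1
gripper_force: 0.0
```

```bash
python3 -c "
from h import *;to(-20,-40,36)"
```

```text
t 3.8333 shift mm [ 0.2 -1.7 16.3] spin -0.1 org xy -19.8 -38.3 z 52.3 F [0.2 0.7 0.7] gap -0.1
```

Emit:
apply_moves([
  {"tx":0,"ty":-0.001,"tz":0.008,"spin":0,"fingers":-1},
  {"tx":0,"ty":-0.001,"tz":0.014,"spin":0,"fingers":-1},
  {"tx":0,"ty":-0.001,"tz":0.019,"spin":0,"fingers":-1},
  {"tx":0,"ty":-0.001,"tz":0.022,"spin":0,"fingers":-1},
  {"tx":0,"ty":-0.001,"tz":0.022,"spin":0,"fingers":-1},
])

```text
time_s: 4.25
ee_pos: [512.0, 162.1, 29.5]
tool_rot: [-0.143, 0.99, 0.0, -0.0]
force: [1.1, 0.9, 0.5]
finger_gap: 0.2
gripper_force: 0.0
```

Emit:
apply_moves([
  {"tx":0,"ty":0,"tz":0.002,"spin":0,"fingers":-1},
  {"tx":0,"ty":0,"tz":0.003,"spin":0,"fingers":-1},
  {"tx":0,"ty":0,"tz":0.003,"spin":0,"fingers":-1},
])

```text
time_s: 4.5
ee_pos: [512.2, 161.9, 28.9]
tool_rot: [-0.143, 0.99, -0.0, 0.0]
force: [-5.2, -1.6, 21.1]
finger_gap: -0.1
gripper_force: 10.3
```

21 N at z = 28.9 means it's on the hard stop. Lifting straight up, then checking.

Emit:
apply_moves([
  {"tx":0,"ty":0,"tz":-0.02,"spin":0,"fingers":-1},
  {"tx":0,"ty":0,"tz":-0.06,"spin":0,"fingers":-1},
  {"tx":0,"ty":0,"tz":-0.1,"spin":0,"fingers":-1},
  {"tx":0,"ty":0,"tz":-0.13,"spin":0,"fingers":-1},
  {"tx":0,"ty":0,"tz":-0.13,"spin":0,"fingers":-1},
])

```text
time_s: 4.92
ee_pos: [515.2, 162.9, 163.3]
tool_rot: [-0.142, 0.99, 0.001, 0.005]
force: [1.1, 0.0, 0.6]
finger_gap: 0.4
gripper_force: 0.0
```

```bash
python3 - <<'E'
from h import *;import cv2
to(-20,-5,52)
p,d=get_image("scene");cv2.imwrite("pics/s4.png",cv2.resize(p[160:430,200:580,::-1],None,fx=2,fy=2,interpolation=cv2.INTER_CUBIC))
E
```

```text
t 4.9167 shift mm [  4.2  34.6 111.3] spin -0.1 org xy -17.0 -39.6 z 163.3 F [1.1 0.  0.6] gap 0.4
```

View pics/s4.png

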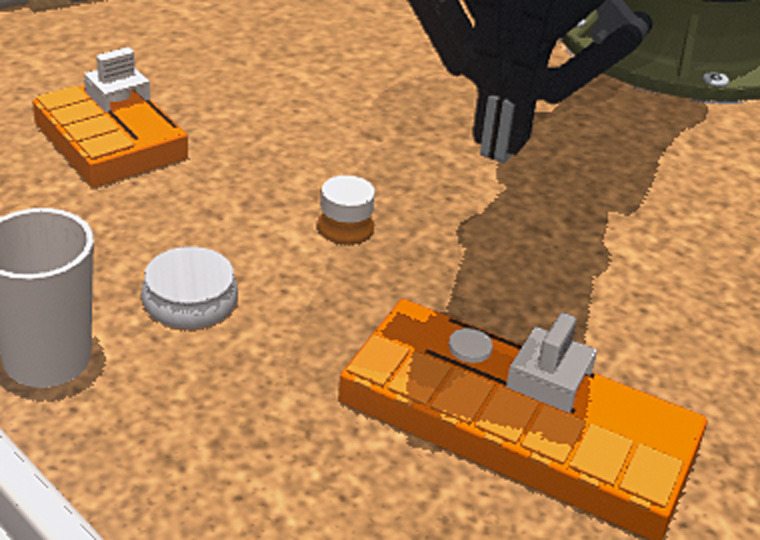

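The button at (470,345) is nearly flush. The tab's front corner is in the same place as at the stop (487,365 in the full image), the gripper is clear, and the short organizer hasn't been touched.

```bash
python3 -c "
from bench import ctrl;print(ctrl.hand_in())"
```

```text
the job is handed in; nothing more can be done
None
```

The long organizer is unlatched: its lock tab is slid to the stop and the release button is pressed fully in. The short organizer was left untouched, and the job was handed in at about 5 s on the robot's clock.

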